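# Find the stamped parts crate and push it to the dispatch rail

### The job

One of the two grey parts crates has a round white inspection stamp on its underside. Without gripping or lifting anything, tip each crate over towards you (the robot) so that it lies on its side with its underside facing away from you, then push the stamped one, still lying, away from you until its underside is squarely up against the dispatch rail (the low aluminium bar across the bench behind the crates). Leave the other crate lying where it fell, and disturb nothing else.

Things in the scene. Friction and masses are not known exactly. Their poses are not given: they have to be found in the camera images.
- crate_stamped: closed grey plastic parts crate, a white 76 mm ring with a cross stamped on its underside; stands upright at the left or right. 85 mm deep (own x) by 124 wide (own y) by 110 high (own z), 0.25 to 0.5 kg, too big to grip. Origin: centre of its underside; x points away from the robot, z from underside to lid. Lying tipped towards the robot: 85 mm tall, z level towards the robot, origin 42 mm up
- crate_plain: closed grey plastic parts crate, like the other but with a blank underside; stands upright at the left or right. 85 mm deep (own x) by 124 wide (own y) by 110 high (own z), 0.25 to 0.5 kg, too big to grip. Origin: centre of its underside; x points away from the robot, z from underside to lid. Lying tipped towards the robot: 85 mm tall, z level towards the robot, origin 42 mm up
- crate_stamped_mid (a point): centre of the stamped crate's volume, 55 mm above its underside, axes as the crate's. Weight evenly spread: pushed towards the robot near the top of its far (+x) face it turns about its near bottom edge and falls over by itself past about 38 degrees
- crate_plain_mid (a point): centre of the plain crate's volume, 55 mm above its underside, axes as the crate's; it tips just as the other does
- rail_face (a point): middle of the near (robot-side) face of the fixed dispatch rail, 15 mm above the bench. The rail is an aluminium bar 20 mm deep, 30 mm high and 660 mm long, along this point's y; its x points away from the robot, square to the face
- bottle: bystander: white plastic bottle with a cap, 44 mm wide, 110 mm high, upright; origin at the centre of its underside
- screwdriver: bystander: screwdriver lying on the bench, about 200 mm long along its own x; origin under its middle
- adapter: bystander: small turned brass adapter, 34 mm wide, 34 mm high, standing between the crates; origin at the centre of its underside
Things that resemble listed ones, but are neither listed nor needed, are in the scene too. What is shaped like the crate_plain but pink or yellow is not meant. What is shaped like the crate_stamped but orange is not meant.

How it is judged:
On the way, in this order (a step that is already met when the one before it is completed fails the run):
1. one crate lies on its side, tipped towards the robot (((angle between crate_stamped's own z axis and vertical between 1.45 and 1.69 rad and angle between crate_stamped's own x axis and vertical below 0.15 rad and linear speed of crate_stamped below 0.02 m/s) or (angle between crate_plain's own z axis and vertical between 1.45 and 1.69 rad and angle between crate_plain's own x axis and vertical below 0.15 rad and linear speed of crate_plain below 0.02 m/s))), for 0.2 s.
2. both crates lie on their sides, tipped towards the robot, the stamped one not yet at the rail (angle between crate_stamped's own z axis and vertical between 1.45 and 1.69 rad and angle between each of crate_stamped, crate_plain's own x axis and vertical below 0.15 rad and linear speed of each of crate_stamped, crate_plain below 0.02 m/s and angle between crate_plain's own z axis and vertical between 1.45 and 1.69 rad and x of crate_stamped in the frame of rail_face below -0.04 m), for 0.2 s.
At the end, for the whole second after the job is handed in: Both crates lie at rest on their sides (within 7 degrees), undersides away from the robot; the stamped one's underside is within 10 mm of the rail's near face and square to it within 6 degrees; the plain one's origin is within 130 mm of its start and 50 mm or more short of the rail (angle between crate_stamped's own z axis and vertical between 1.45 and 1.69 rad and angle between each of crate_stamped, crate_plain's own x axis and vertical below 0.15 rad and linear speed of each of crate_stamped, crate_plain below 0.02 m/s and angle between crate_plain's own z axis and vertical between 1.45 and 1.69 rad and x of crate_stamped in the frame of rail_face between -0.01 and 0.008 m and y of crate_stamped in the frame of rail_face between -0.3 and 0.3 m and angle between the z axis of crate_stamped and the x axis of rail_face, either way round below 0.1 rad and x of crate_plain in the frame of rail_face below -0.05 m and distance of crate_plain from where it was at the start of the episode below 0.13 m); the robot touches nothing.
It fails at once if a crate is lifted off the bench or stood on something (origin over 65 mm high, or middle over 95 mm high) (height (world z) of any of crate_stamped, crate_plain above 0.065 m or height (world z) of any of crate_stamped_mid, crate_plain_mid above 0.095 m).
It fails at once if the plain crate is pushed along (its origin over 150 mm from its start) (distance of crate_plain from where it was at the start of the episode above 0.15 m).
It fails at once if a bystander is moved by more than 20 mm or lifted (distance of any of bottle, screwdriver, adapter from where it was at the start of the episode above 0.02 m).
It also fails if it takes over 67 s, if anything falls off the work surface, if the arm or the gripper's body presses on something with over 40 N, if the wrist force passes 120 N, or if a joint passes its speed limit or range.

### The arm

A 6-joint arm with a two-finger parallel gripper is mounted at the origin on the work surface. World frame = base frame: x ahead of the robot, y to its left, z up, the work surface at z = 0. Lengths are in m, angles in rad, forces in N, time in s.
With the tool pointing down it reaches from about 0.35 to 0.85 m from the base axis. Payload 8.1 kg.
Tool frame: the origin (TCP) lies midway between the tips of the shut fingers; the grasp point (between the pads) lies 19 mm behind it (arm.pinch_z is the distance from the TCP to the grasp point, in m); z points along the fingers, x is the direction in which the jaws open and shut, and the axes are right-handed (so a half turn about z gives the same grasp; the last joint's range is limited). The gripper opens to 85 mm and grips with 20 to 120 N. Pads are 22 mm wide; open, the fingers measure 114 mm over their backs; the gripper's body (76 mm by 85 mm) begins 54 mm behind the grasp point. The pads swing forward as they close: fully open they stand 13 mm farther back than shut.
Start: joints at [-1.304, 0.13, 1.488, -0, 1.523, -0.085], TCP at [0.207, -0.563, 0.231] pointing down, gripper open.
Joint ranges: [-2.96, 2.96], [-0.89, 2.26], [0.02, 2.5], [-1.34, 4.48], [0, 2.73], [-2.66, 2.66]. Speed limits (rad/s): [2.39, 2.39, 2.79, 3.14, 3.14, 3.14].

### API

Orientations are given as a unit quaternion [x, y, z, w].
In Python, from plant import arm, claw, planner, imaging gives the robot as it stands. Calls block until the motion is done:
- arm.move_to(position, orientation): joint-space move of the TCP to a pose.
- arm.move_linear(position, velocity=0.15, frame=None, force_limit=None): straight line of the TCP; frame=None keeps the orientation; velocity is the mean speed in m/s. With force_limit (N) it stops when the force on the tool has changed by that much, and returns True; else False.
- arm.set_joints(angles): joint-space move.
- claw.set_gripper(opening): finger opening in m; the grip force is fixed at half the most; returns when the fingers have stopped.
- arm.pause(seconds).
- planner.ik(position, orientation): joint angles nearest the present ones, or None.
- imaging.capture(name): name is "side" or "top" or "wrist"; returns a dict with "frame" (384x512x3 uint8, red, green, blue), "depth" (384x512 float32, m along the optical axis (not along the pixel's ray), 0 where there is no reading), "mtx" (3x3 intrinsics, pixels), "origin" and "rotation" of the camera in the world. Camera axes: x right, y down, z forward; pixel columns grow to the right and rows downward; lengths in m; the calibration is good to about 2 mm. A picture is of the moment at which its call begins.
A pose or a line that the arm cannot do raises arm.MotionError and nothing moves.
- arm.finish_job(): hands the job in, once; it reports no verdict.
Readings, each from a call of its own:
- arm.get_t(): time.
- arm.get_q(): joint angles.
- arm.get_qd(): joint speeds.
- arm.get_tau(): joint torques, N m.
- arm.get_tcp_pos(): TCP position.
- arm.get_ee_rot(): TCP orientation.
- arm.get_wrist_force(): force on the tool from outside, world axes, zero at the start.
- arm.get_torque(): the same for the moment, N m.
- arm.get_width(): finger opening in m.
Only numpy, scipy, OpenCV 4.12 (cv2) and the standard library are available. Lean on these libraries where they do the work, as an engineer would, in place of code of your own. Each camera call takes 0.05 s, during which the arm holds its last target. There are 200 camera calls.

## Working session

There is one attempt and no reset: what is moved stays moved. The work goes in short steps, each a Python script; the robot and the scene stay as the last script left them, time stands still between calls to the robot, and variables do not carry over. Pictures are saved under pics/ and viewed, about 8 in all and at most 12, crops included, and the job is handed in when it is done.

```bash
mkdir -p pics; cat > h.py <<'E'
import numpy as np, cv2
from plant import arm, claw, planner, imaging
def cap(n, fn=None):
    c=imaging.capture(n)
    if fn: cv2.imwrite('pics/'+fn, cv2.cvtColor(c['frame'],cv2.COLOR_RGB2BGR))
    return c
def cloud(c):
    d=c['depth']; K=np.array(c['mtx']); v,u=np.mgrid[:d.shape[0],:d.shape[1]]
    p=np.stack([(u-K[0,2])/K[0,0]*d,(v-K[1,2])/K[1,1]*d,d],-1)
    w=p@np.array(c['rotation']).T+np.array(c['origin']); w[d==0]=np.nan
    return w
E
python3 - <<'E'
from h import *
a=cap('top','top0.png'); b=cap('side','side0.png')
for c in(a,b): print(c['origin'],np.round(c['rotation'],3).tolist(),c['mtx'])
np.savez('s0.npz',tf=a['frame'],tw=cloud(a),sf=b['frame'],sw=cloud(b))
cv2.imwrite('pics/both0.png',np.hstack([cv2.resize(cv2.imread('pics/'+n),(400,300)) for n in('top0.png','side0.png')]))
E
```

```text
[ 0.26397433 -0.01285721  1.07899873] [0.709, -0.696, 0.079, -0.084] [[432.27622323   0.         256.10892339]
 [  0.         432.27622323 191.79547195]
 [  0.           0.           1.        ]]
[0.20132362 0.61347549 0.69976241] [-0.209, 0.898, -0.379, 0.082] [[394.346371     0.         262.82384296]
 [  0.         394.346371   193.35899242]
 [  0.           0.           1.        ]]Traceback (most recent call last):
  File "<stdin>", line 4, in <module>
  File "h.py", line 10, in cloud
    w=p@np.array(c['rotation']).T+np.array(c['origin']); w[d==0]=np.nan
      ~^~~~~~~~~~~~~~~~~~~~~~~~~~
ValueError: matmul: Input operand 1 has a mismatch in its core dimension 0, with gufunc signature (n?,k),(k,m?)->(n?,m?) (size 4 is different from 3)
```

View pics/top0.png

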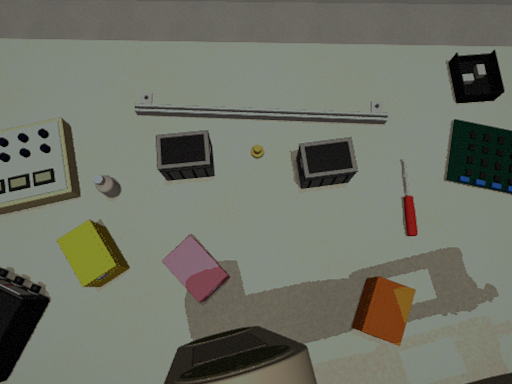

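View pics/side0.png

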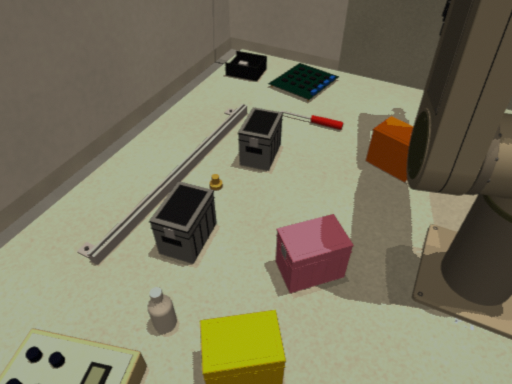

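Top view: crates at about px (186,155) and (326,162), the rail along rows 105–118, and the adapter between the crates at (257,151). The bottle is at (107,186) and the screwdriver at (408,200). The pink, yellow and orange boxes are decoys.

```bash
python3 - <<'E'
s=open('h.py').read().replace("np.array(c['rotation']).T","Rotation.from_quat(c['rotation']).as_matrix().T").replace("import numpy as np, cv2","import numpy as np, cv2\nfrom scipy.spatial.transform import Rotation")
open('h.py','w').write(s)
E
python3 - <<'E'
from h import *
a=cap('top')
w=cloud(a); np.savez('s0.npz',w=w,f=a['frame'])
def rect(box,zlo,zhi):
    x0,x1,y0,y1=box; p=w[y0:y1,x0:x1].reshape(-1,3); p=p[(p[:,2]>zlo)&(p[:,2]<zhi)]
    r=cv2.minAreaRect((p[:,:2]*1000).astype(np.float32)); print(box,len(p),'z',np.round(np.percentile(p[:,2],[5,50,95]),3),'rect',np.round(r[0]),np.round(r[1]),round(r[2],1), np.round(cv2.boxPoints(r)).tolist())
print('L');rect((150,222,122,185),.1,.125)
print('R');rect((290,365,128,195),.1,.125)
print('rail');rect((130,392,90,128),.022,.04)
print('adapter');rect((246,270,140,162),.01,.06)
print('bottle');rect((90,125,170,200),.015,.13)
print('driver');rect((395,422,155,240),.008,.06)
print('pink');rect((160,232,230,305),.03,.2)
for u in range(140,390,40):
    col=w[95:130,u]; print(u,np.round(col[::3],3)[:,[0,2]].tolist())
print(arm.get_tcp_pos(),arm.get_ee_rot(),arm.get_t())
E
```

```text
L
(150, 222, 122, 185) 1874 z [0.107 0.111 0.114] rect [594. 171.] [ 88. 126.] 6.8 [[543.0, 228.0], [558.0, 103.0], [645.0, 114.0], [630.0, 239.0]]
R
(290, 365, 128, 195) 1899 z [0.107 0.11  0.113] rect [ 580. -172.] [ 87. 127.] 9.0 [[528.0, -116.0], [547.0, -241.0], [633.0, -228.0], [614.0, -102.0]]
rail
(130, 392, 90, 128) 2085 z [0.025 0.031 0.034] rect [727. -11.] [658.  23.] 88.8 [[709.0, -339.0], [732.0, -340.0], [746.0, 318.0], [723.0, 319.0]]
adapter
(246, 270, 140, 162) 120 z [0.011 0.018 0.037] rect [624.  -3.] [27. 31.] 0.9 [[610.0, 12.0], [610.0, -19.0], [637.0, -19.0], [637.0, 13.0]]
bottle
(90, 125, 170, 200) 418 z [0.023 0.074 0.111] rect [516. 360.] [36. 43.] 62.2 [[488.0, 354.0], [526.0, 334.0], [543.0, 366.0], [505.0, 386.0]]
driver
(395, 422, 155, 240) 520 z [0.013 0.022 0.027] rect [ 513. -387.] [200.  26.] 1.7 [[412.0, -377.0], [413.0, -403.0], [613.0, -397.0], [612.0, -371.0]]
pink
(160, 232, 230, 305) 2330 z [0.105 0.11  0.113] rect [318. 129.] [126.  87.] 44.9 [[243.0, 115.0], [304.0, 53.0], [394.0, 143.0], [333.0, 204.0]]
140 [[0.784, -0.003], [0.773, 0.001],
[... 730 characters left out ...]
2, 0.002]]
300 [[0.789, 0.002], [0.781, -0.0], [0.772, 0.0], [0.762, 0.003], [0.755, -0.0], [0.733, 0.03], [0.722, 0.036], [0.718, 0.026], [0.716, 0.011], [0.711, 0.002], [0.704, -0.0], [0.696, -0.003]]
340 [[0.792, 0.0], [0.781, 0.004], [0.775, -0.001], [0.766, 0.0], [0.758, -0.001], [0.747, 0.002], [0.725, 0.033], [0.717, 0.032], [0.713, 0.023], [0.713, 0.002], [0.704, 0.003], [0.698, -0.002]]
380 [[0.794, 0.0], [0.784, 0.002], [0.775, 0.003], [0.767, 0.001], [0.755, 0.008], [0.748, 0.004], [0.727, 0.032], [0.72, 0.03], [0.713, 0.027], [0.711, 0.01], [0.708, -0.002], [0.698, 0.002]]
[ 0.20666914 -0.56284872  0.23049496] [ 8.19936820e-01 -5.72453603e-01 -5.28909735e-04 -4.50485986e-04] 0.15
```

```bash
cat >> h.py <<'E'
def ori(yaw,tilt=0,s=1):
    "tool x along +-y of yaw frame; tilt>0: fingers point down and forward"
    y=np.deg2rad(yaw); B=np.array([[0,s,0],[s,0,0],[0,0,-1]],float)
    return (Rotation.from_euler('z',yaw,degrees=True)*Rotation.from_euler('y',-tilt,degrees=True)*Rotation.from_matrix(B)).as_quat()
def rectz(w,box,zlo,zhi):
    x0,x1,y0,y1=box; p=w[y0:y1,x0:x1].reshape(-1,3); p=p[(p[:,2]>zlo)&(p[:,2]<zhi)]
    r=cv2.minAreaRect((p[:,:2]*1000).astype(np.float32)); print(len(p),'z',np.round(np.percentile(p[:,2],[5,50,95]),3),np.round(cv2.boxPoints(r)).tolist(),round(r[2],1))
def tip(cx,cy,yaw,s):
    c,n=np.cos(np.deg2rad(yaw)),np.sin(np.deg2rad(yaw)); d=np.array([c,n,0]); o=np.array([cx,cy,0])
    P=lambda f,z:o+d*f+[0,0,z]
    q=ori(yaw,0,s)
    arm.move_to(P(.075,.26),q); arm.move_linear(P(.075,.08),.2)
    print('down',arm.get_tcp_pos(),arm.get_wrist_force())
    arm.move_linear(P(.045,.084),.06); print(arm.get_wrist_force())
    print(arm.move_linear(P(-.028,.094),.06,None,25),arm.get_wrist_force(),arm.get_tcp_pos())
    arm.pause(.3)
E
python3 - <<'E'
from h import *
for s in(1,-1): print(s,planner.ik([.655,-.16,.26],ori(8.6,0,s)),planner.ik([.66,.18,.26],ori(7,0,s)))
s=1 if planner.ik([.655,-.16,.08],ori(8.6,0,1)) is not None else -1
q=arm.get_q()
if planner.ik([.655,-.16,.08],ori(8.6,0,-s)) is not None:
    s=min((1,-1),key=lambda k:np.abs(planner.ik([.655,-.16,.08],ori(8.6,0,k))-q).max())
print('s',s)
tip(.580,-.172,8.6,s)
c=cap('top','top1.png'); w=cloud(c); rectz(w,(270,390,128,240),.06,.14)
print(arm.get_t())
a=cap('wrist'); b=cap('side')
cv2.imwrite('pics/m1.png',cv2.cvtColor(np.hstack([cv2.resize(x['frame'],(400,300)) for x in(c,b)]),cv2.COLOR_RGB2BGR))
cv2.imwrite('pics/w1.png',cv2.cvtColor(a['frame'],cv2.COLOR_RGB2BGR))
print(a['origin'],a['rotation'],arm.get_tcp_pos(),arm.get_ee_rot())
E
```

```text
1 [-3.15591426e-01  3.23067663e-01  1.21472397e+00 -4.44089210e-16
  1.60380102e+00 -2.03648607e+00] [ 1.91339718e-01  3.50689667e-01  1.18103296e+00 -4.44089210e-16
  1.60987003e+00 -1.50162966e+00]
-1 [-3.15591426e-01  3.23067663e-01  1.21472397e+00 -4.44089210e-16
  1.60380102e+00  1.10510658e+00] [ 1.91339718e-01  3.50689667e-01  1.18103296e+00 -4.44089210e-16
  1.60987003e+00  1.63996300e+00]
s -1
down [ 0.6552413  -0.16125904  0.0818075 ] [ 0.0034389  -0.57030788  0.56795306]
[ 4.51947115 -0.5690679   3.0827959 ]
False [ 0.8438507   0.29681792 -0.02577672] [ 0.55253025 -0.17611253  0.09396089]
147 z [0.083 0.085 0.124] [[512.0, -245.0], [550.0, -253.0], [575.0, -145.0], [536.0, -136.0]] 77.3
5.7417
[ 0.63367697 -0.16315938  0.23588226] [ 0.74819957 -0.64300949 -0.10646994  0.12409816] [ 0.55235673 -0.17616765  0.09396969] [ 7.58168232e-01 -6.52058994e-01 -1.21774755e-05  1.75917504e-05]
```

View pics/m1.png

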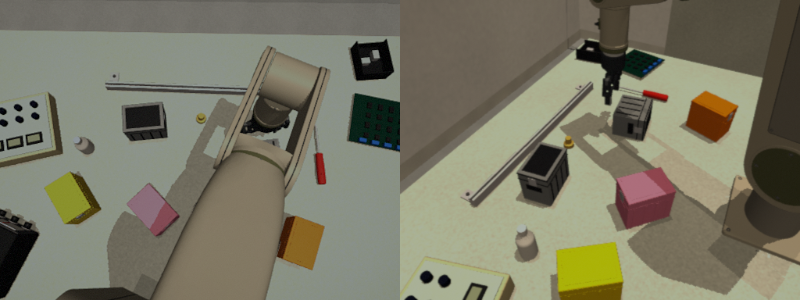

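Right crate (px 633,118 in the side half) lies on its side. The wrist camera sits on the far side, so it may already show the underside.

View pics/w1.png

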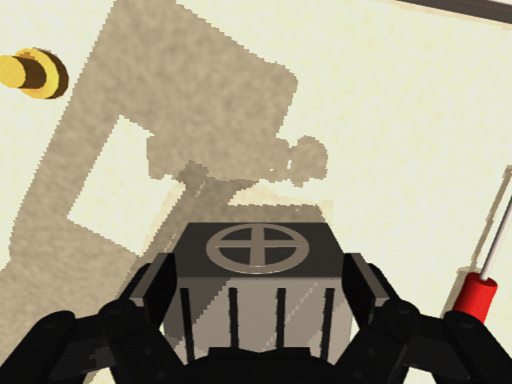

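The wrist view shows the ring and cross at px (258,248), so the right crate is the stamped one. Next I tip the left crate.

```bash
python3 - <<'E'
from h import *
p=arm.get_tcp_pos(); arm.move_linear([p[0],p[1],.26],.2)
tip(.594,.171,6.8,-1)
a=cap('wrist','w2.png')
p=arm.get_tcp_pos(); arm.move_linear([p[0],p[1],.26],.2)
arm.move_to([.3,-.02,.35],ori(0,0,-1))
c=cap('top','top2.png'); w=cloud(c); np.savez('s2.npz',w=w)
rectz(w,(135,235,122,250),.07,.12); rectz(w,(280,390,128,240),.07,.1)
b=cap('side')
cv2.imwrite('pics/m2.png',cv2.cvtColor(np.hstack([cv2.resize(x['frame'],(400,300)) for x in(c,b)]),cv2.COLOR_RGB2BGR))
print(arm.get_t())
E
```

```text
down [0.6697278  0.17988914 0.08198192] [-0.16972096  1.11231336 -0.41970495]
[5.29962665 0.96068618 4.90634736]
False [ 0.62243588 -0.234018   -0.91146996] [0.56640282 0.1676835  0.09395851]
1731 z [0.082 0.086 0.089] [[354.0, 207.0], [367.0, 84.0], [556.0, 104.0], [543.0, 228.0]] 6.1
1520 z [0.082 0.085 0.088] [[413.0, -135.0], [433.0, -258.0], [542.0, -240.0], [523.0, -118.0]] 9.1
14.0167
```

View pics/m2.png

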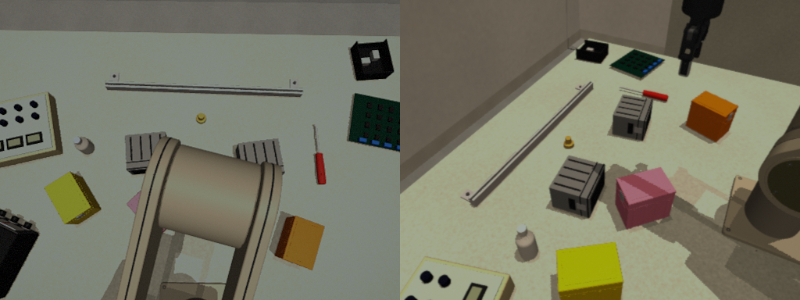

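View pics/w2.png

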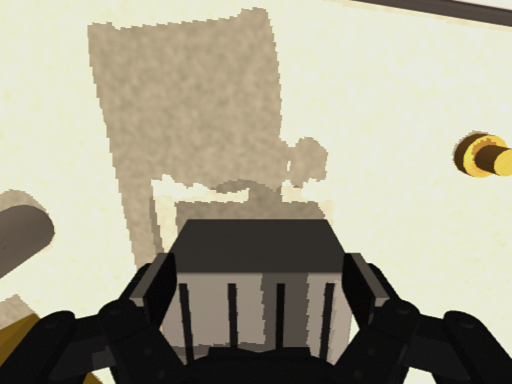

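Both crates lie on their sides and the left one's underside is blank (w2, px 258,245). The adapter and bottle still stand. Next I push the stamped right crate square to the rail with the open fingers.

```bash
python3 - <<'E'
from h import *
q0=ori(9.1,15,-1); q1=ori(-1.2,15,-1)
lid=np.array([.423,-.1965,0]); d=np.array([np.cos(.159),np.sin(.159),0])
s=lid-d*.035
arm.move_to([s[0],s[1],.2],q0); arm.move_linear([s[0],s[1],.027],.12)
print(arm.get_tcp_pos(),arm.get_wrist_force())
c=lid-d*.004; print(arm.move_linear([c[0],c[1],.027],.05,None,12),arm.get_wrist_force())
print(arm.move_linear([.545,-.187,.027],.05,q1,12),arm.get_wrist_force(),arm.get_tcp_pos())
print(arm.move_linear([.602,-.188,.027],.04,q1,12),arm.get_wrist_force(),arm.get_tcp_pos())
p=arm.get_tcp_pos(); arm.move_linear([p[0]-.03,p[1],.027],.08)
arm.move_linear([p[0]-.06,p[1],.2],.15)
arm.move_to([.3,-.02,.35],ori(0,0,-1))
c=cap('top'); w=cloud(c); np.savez('s3.npz',w=w)
rectz(w,(270,390,95,200),.07,.1); rectz(w,(130,392,90,128),.022,.04); rectz(w,(246,270,140,162),.01,.06)
b=cap('side')
cv2.imwrite('pics/m3.png',cv2.cvtColor(np.hstack([cv2.resize(x['frame'],(400,300)) for x in(c,b)]),cv2.COLOR_RGB2BGR))
print(arm.get_t())
E
```

```text
[ 0.38894523 -0.20249765  0.02777477] [-0.1165891  -0.77627063 -0.18553027]
False [-0.60265596  0.98223114 -0.30267517]
False [-1.1308654   0.90266465 -2.08927866] [ 0.54492516 -0.18701133  0.0269833 ]
True [-0.98333079  0.32360742 -0.44374459] [ 0.59638042 -0.18760911  0.0260757 ]
2275 z [0.08  0.085 0.088] [[600.0, -249.0], [713.0, -252.0], [716.0, -127.0], [603.0, -124.0]] 88.5
1672 z [0.025 0.03  0.034] [[684.0, -339.0], [731.0, -340.0], [746.0, 318.0], [699.0, 319.0]] 88.7
131 z [0.011 0.016 0.036] [[608.0, 11.0], [610.0, -21.0], [640.0, -18.0], [637.0, 13.0]] 4.9
24.3833
```

View pics/m3.png

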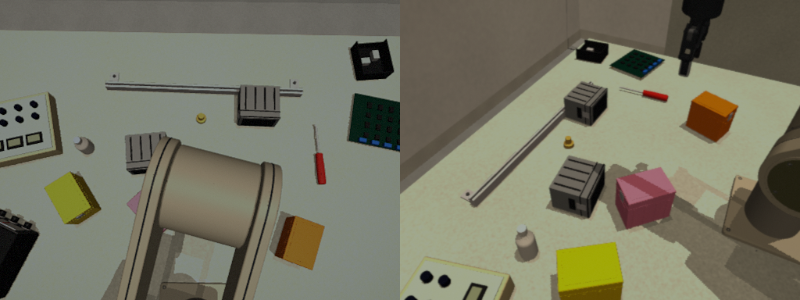

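The stamped crate's underside lies at x ≈ 0.713–0.716, against a rail face at 0.711–0.714. The two are parallel within about 0.5°, and the push ended on contact force. Nothing touches the arm, so I hand in.

```bash
python3 -c "
from h import *
arm.finish_job(); print(arm.get_t())"
```

```text
the job is handed in; nothing more can be done
the job is handed in; nothing more can be done
```

I tipped both crates towards the robot with the open fingers. The wrist camera showed the stamp on the right-hand crate, so I pushed that one, still lying, square against the rail. The job was handed in at about 24 s; the interface reports no verdict.

- **Stamped crate:** its underside is level with the rail face within about 2 mm and square within about 0.5°. It is 85 mm tall as it lies. The push stopped at the 12 N force limit, which confirms it reached the rail.
- **Plain crate:** it lies where it fell, with its underside blank. Its underside is at x ≈ 0.55, about 170 mm short of the rail. I work out that its origin moved about 60 mm from tipping alone. The measured outline of this crate was merged with the arm or the pink box, so only the far edge is usable.
- **Bystanders:** the adapter was re-measured and had not moved, within about 3 mm. The bottle and screwdriver look unmoved in the last picture, but I did not re-measure them.
- **Robot:** the gripper was clear of everything at hand-in.
- **Check that disagreed:** the last automatic rail outline came out wrong on the near side because it included the stamped crate's side. I used the first rail measurement instead; the rail's far edge still agreed with it.

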